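Close up the test kiln and start the firing

ROBOT

A 7-joint arm with a two-finger parallel gripper is mounted at the origin on the work surface. World frame = base frame: x ahead of the robot, y to its left, z up, the work surface at z = 0. Lengths are in m, angles in rad, forces in N, time in s.
With the tool pointing down it reaches from about 0.425 to 0.925 m from the base axis. Payload 6.8 kg.
Tool frame: the origin (TCP) lies on the centre line of the jaws, within the pads' length; the fingertips stand 8 mm ahead of it and the grasp point (between the pads) lies 11 mm behind it (r.finger_overhang is the distance from the TCP to the fingertips, in m); x points along the fingers, z is the direction in which the jaws open and shut, and the axes are right-handed (so a half turn about x gives the same grasp; the last joint's range is limited). The gripper opens to 85 mm and grips with 20 to 120 N. Pads are 22 mm wide; open, the fingers measure 114 mm over their backs; the gripper's body (76 mm by 85 mm) begins 54 mm behind the grasp point. The pads swing forward as they close: fully open they stand 13 mm farther back than shut.
Start: joints at [-1.356, 0.477, 0.022, 1.555, -0.011, 1.109, -0.083], TCP at [0.214, 0.64, 0.207] pointing down, gripper open.
Joint ranges: [-2.96, 2.96], [-0.34, 2.1], [-1.41, 1.46], [0.24, 2.44], [-1.37, 4.51], [0.17, 1.92], [-2.96, 2.96]. Speed limits (rad/s): [2.39, 2.39, 3.14, 3.14, 3.14, 3.14, 3.14].

INTERFACE

Orientations are given as a rotation vector (axis times angle).
In Python, from bench import r gives the robot as it stands. The module is installed in compiled form; this text tells all that it offers.
- The arm moves only by the tool play_rows, never from a script. Its argument "plan" is a list of rows, each a list of 5 numbers: the opening, from -1 (shut) to 1 (fully open), then the shift along the world's x, y, z in m, then the turn about the world's z in rad. A call has 1 to 10 rows; each row is the pose to reach, as a shift and turn from the pose commanded when the call began; what a row does not reach only later rows make up. A row lasts 1/10 s, in which the tool goes at most 50 mm and 8.59 degrees, less where a joint would pass 70% of its speed; a pose out of reach is approached as far as the arm can. A call with a gripper value outside its range is refused whole. The fingers move at their own pace and stop on an object; "force" is the grip in N (left out, the last holds). Time passes only in rows, so rows that repeat a pose let the fingers close. It gives the time, the measured TCP pose, the force and the opening at its end, in the units of the state.
- r.get_obs(): the state, without advancing time (a new reading comes with each control period).
- r.grab_frame(name): name is "scene" or "top"; returns a dict with "pixels" (384x512x3 uint8, blue, green, red), "z_map" (384x512 float32, m along the optical axis (not along the pixel's ray), 0 where there is no reading), "vfov" (degrees; the focal length in pixels is half the picture's height over the tangent of half this angle, whatever the lens; pixels are square), "cx", "cy" (the principal point, pixels), "D" ([k1, k2, p1, p2, k3] as OpenCV has them; the pictures are not rectified), "R" (3x3) and "t" (3): a world point X has camera coordinates R X + t. Camera axes: x right, y down, z forward; pixel columns grow to the right and rows downward; lengths in m; the calibration is good to about 2 mm. A picture is of the moment at which its call begins.
- r.hand_in(): hands the job in, once; it reports no verdict.
Trained networks look in a picture, given as the dict that the camera call returned (one of the last four; its "shot" number tells which), for a name from the list of things; names that differ only in an ending like _2 or _b are one class to them, and where a whole thing is asked for, a point or a joint stands for the part that bears it (a point fixed in the world has none). Each returns a list of dicts, best first, with "conf" (0 to 1); they miss things now and then, are a little off and sometimes report something else, mostly with a low value. They report only what shows in the picture. A call takes as long as a camera call.
- r.outline_of(picture, label): "mask" (384x512 bool, what is visible of it) and "bbox" ([left, top, right, bottom] as shares, 0 to 1, of the picture: columns of its width, rows of its height, round what is visible of it).
- r.pinpoint(picture, label): "position" ([column, row] as shares, 0 to 1, of the picture: columns of its width, rows of its height: a listed point, or the origin of a listed thing).
The state is a dict: "clock": time; "joints": joint angles; "qvel": joint speeds; "tau": joint torques, N m; "tcp_pos": TCP position; "orientation": TCP orientation; "contact_force": force on the tool from outside, world axes, zero at the start; "moment": the same for the moment, N m; "grip_width": finger opening in m.
Only numpy, scipy, OpenCV 4.12 (cv2) and the standard library are available. Lean on these libraries where they do the work, as an engineer would, in place of code of your own. Each camera call takes 0.05 s, during which the arm holds its last target.

TASK

The drying stage is over: push the kiln lid fully shut, then set the loose ceramic plug into the vent hole in the middle of the lid so that it sits fully home, without dropping it. Raise the control box's folded screen to about 110 degrees open and press the green start key once the vent is plugged; keep off the red stop key and leave the jar, the kiln post and the cone pack where they are.

Things in the scene. Friction and masses are not known exactly. Their poses are not given: they have to be found in the camera images.
- lid (a joint): Octagonal kiln lid, 280 mm across flats, 50 mm thick, pale brick in a steel band, 0.9 kg. Opening angle in rad: 0 = shut on the kiln; starts 0.18 to 0.40 ajar. Hinged at the kiln's back (far from the robot) on a stiff hinge, it stays where it is left; about 4 N down on its front edge moves it. Shut, its top is 215 mm above the bench.
- lid_front (a point): Point on the lid's top face, on its centre line, 25 mm in from its front edge: a good place to push down (115 mm from the vent axis, 265 mm from the hinge). Moves with the lid. Its x axis points from the lid's front to its back, y to the left, z out of its top face. A thin wire handle sticks out 28 mm in front of the lid.
- vent_mouth (a point): Centre of the vent hole's mouth in the middle of the lid, level with the top of the ivory ceramic sleeve, which stands 3 mm above the lid. The round hole tapers from 42 mm across at the mouth to about 32 mm at 40 mm depth and goes right through. z points out of the lid, x from its front to its back. Moves with the lid; shut, it is 218 mm above the bench.
- plug_mid (a point): White ceramic vent plug, about 0.14 kg, loose, upright on the bench. This point is on its axis half-way up, 42 mm above its foot. From the foot up: a taper 28 to 38 mm across over 40 mm, a flange 52 mm across and 10 mm thick, a round knob 30 mm across and 34 mm tall. Home, the flange rests on the sleeve and this point is 2 mm above the vent mouth. z points up its axis.
- screen (a joint): Fold-down screen over the key deck of the control box (dark grey, 90 mm high, on the kiln's left): black panel 105 mm from hinge to front edge, 165 mm wide, 12 mm thick. Opening angle in rad: 0 = folded flat, 1.92 = 110 degrees (a little past upright, leaning away from the robot), stop at 2.5. Starts 0 to 0.25. Stiff hinge at the back: stays where it is left; about 4 N up at the tab lifts it.
- screen_hinge (a point): Middle of the screen's hinge line, level with the panel's underside, 102 mm above the bench and 12 mm above the key deck. Turns with the screen: x runs along the panel from its front edge to the hinge and on, y (to the left) is the hinge line, z out of the panel's outer face.
- screen_tab (a point): Centre of the grip end of the screen's grey lift tab, a flat tongue 30 mm wide along the hinge line, 10 mm thick, 34 mm long, in the middle of the panel's front edge. The point is 130 mm from the hinge line, 25 mm out from the panel, 6 mm above the underside. Folded, it hangs 30 mm in front of the box: its sides can be pinched from above, and it turns between the pads. Axes as screen_hinge.
- start (a joint): Travel of the green start key in m: 0 = up, 0.005 = fully down (about 5 N); springs back.
- start_key (a point): Centre of the top of the round green start key, 24 mm across, standing 8 mm above the key deck (98 mm above the bench), under the screen until that is raised. It is 75 mm in front of the hinge line and 40 mm left of the middle. z up.
- stop (a joint): Travel of the red stop key in m: 0 = up, 0.005 = down. Not to be pressed.
- stop_key (a point): Centre of the top of the red stop key, same size as the start key, 80 mm to the right of it.
- jar_mid (a point): Blue-grey glaze jar with a white cap, 58 mm across, 75 mm tall, standing on the bench; point half-way up. Leave it.
- post_mid (a point): Square sand-coloured kiln post, 36 x 36 x 75 mm, standing on the bench; point at its centre. Leave it.
- cones_mid (a point): Cone pack: a grey clay bar 75 x 26 x 14 mm with three little cones, 65 mm tall in all, on the bench; point 30 mm above the bench. Leave it.

How it is judged:
By the outcome, as a careful person would: the job done as asked, in the order asked, and still so for the second after the job is handed in, with the robot touching nothing.
It also fails if it takes over 72 s, if anything falls off the work surface, if the arm or the gripper's body presses on something with over 40 N, if the wrist force passes 120 N, or if a joint passes its speed limit or range.

## Working session

There is one attempt and no reset: what is moved stays moved. The work goes in short steps, Python scripts to look and compute and a tool call to move; the robot and the scene stay as the last step left them, time stands still between calls to the robot, and variables do not carry over. Pictures are saved under pics/ and viewed, and the job is handed in when it is done.

Besides the shell and the picture viewer there is one more tool, called after "Request:" as name(argument=value, ...) on one line, values as JSON. play_rows: Moves the arm, as the interface text tells. Its arguments: {"type":"object","properties":{"plan":{"type":"array","items":{"type":"array","items":{"type":"number"}}},"force":{"type":"number"}},"required":["plan"]}

```bash
mkdir -p pics
cat > h.py <<'E'
import numpy as np, cv2
from bench import r
def K(p):
    h=p["pixels"].shape[0]; f=h/2/np.tan(np.radians(p["vfov"])/2)
    return np.array([[f,0,p["cx"]],[0,f,p["cy"]],[0,0,1.]])
def ray(p,u,v):
    q=cv2.undistortPoints(np.array([[[u,v]]],float),K(p),np.array(p["D"],float))[0,0]
    return np.array([q[0],q[1],1.])
def world(p,u,v,z=None):
    if z is None:
        a=p["z_map"][int(round(v))-1:int(round(v))+2,int(round(u))-1:int(round(u))+2]; a=a[a>0]
        z=np.median(a) if a.size else np.nan
    R=np.array(p["R"]);t=np.array(p["t"])
    return R.T@(ray(p,u,v)*z-t)
def atz(p,u,v,Z):
    R=np.array(p["R"]);t=np.array(p["t"]); d=R.T@ray(p,u,v); c=-R.T@t
    return c+d*(Z-c[2])/d[2]
def proj(p,X):
    R=np.array(p["R"]); o,_=cv2.projectPoints(np.array(X,float).reshape(-1,1,3),cv2.Rodrigues(R)[0],np.array(p["t"],float),K(p),np.array(p["D"],float)); return o[:,0]
def cloud(p,mask=None):
    vs,us=np.nonzero((p["z_map"]>0)&(mask if mask is not None else True))
    q=cv2.undistortPoints(np.stack([us,vs],1).astype(float)[:,None],K(p),np.array(p["D"],float))[:,0]
    z=p["z_map"][vs,us]; C=np.c_[q,np.ones(len(q))]*z[:,None]
    return (C-np.array(p["t"]))@np.array(p["R"]),us,vs
def pts(p,names):
    h,w=p["pixels"].shape[:2]
    for n in names:
        L=r.pinpoint(p,n)
        for d in L[:2]:
            u,v=d["position"][0]*w,d["position"][1]*h
            print(n,round(d["conf"],2),(round(u,1),round(v,1)),world(p,u,v).round(3) if 0<=u<w-1 and 0<=v<h-1 else None)
        if not L: print(n,'none')
def save(p,n): cv2.imwrite('pics/'+n+'.png',p["pixels"])
E
cat > a.py <<'E'
from h import *
for c in ["scene","top"]:
    p=r.grab_frame(c); save(p,c+"0"); print(c,p["vfov"],p["D"],(-np.array(p["R"]).T@np.array(p["t"])).round(3))
    pts(p,["lid_front","vent_mouth","plug_mid","screen_hinge","screen_tab","start_key","stop_key","jar_mid","post_mid","cones_mid"])
o=r.get_obs();print(o)
E
python3 a.py
```

```text
scene 48.473373265545874 [-0.03614157  0.          0.          0.          0.        ] [ 1.107 -0.295  0.939]
lid_front 0.83 (114.8, 179.0) [ 0.505 -0.151  0.307]
vent_mouth 0.77 (150.6, 226.5) [ 0.59  -0.14   0.225]
plug_mid 0.56 (296.8, 133.1) [0.467 0.412 0.056]
plug_mid 0.55 (153.5, 222.1) [ 0.6   -0.134  0.246]
screen_hinge 0.58 (249.4, 205.2) [0.602 0.111 0.091]
screen_hinge 0.27 (292.8, 183.8) [0.588 0.281 0.03 ]
screen_tab 0.98 (212.9, 164.5) [0.474 0.1   0.145]
start_key none
stop_key 0.28 (324.9, 155.1) [0.596 0.394 0.073]
jar_mid 0.74 (325.7, 155.7) [0.598 0.395 0.072]
jar_mid 0.71 (213.4, 165.9) [0.48  0.097 0.147]
post_mid 0.55 (259.1, 153.8) [0.457 0.27  0.055]
cones_mid 0.78 (292.4, 185.3) [0.585 0.283 0.019]
top 51.75872576608693 [-0.01696068  0.          0.          0.          0.        ] [0.448 0.102 1.059]
lid_front 0.77 (374.2, 234.4) [ 0.515 -0.146  0.302]
vent_mouth 0.78 (363.7, 182.3) [ 0.631 -0.152  0.245]
vent_mouth 0.25 (174.0, 217.0) [0.593 0.283 0.052]
plug_mid 0.62 (117.8, 273.9) [0.453 0.411 0.083]
screen_hinge 0.76 (240.2, 207.1) [0.604 0.113 0.115]
sc
[... 260 characters left out ...]
(173.2, 223.2) [0.582 0.292 0.014]
{'clock': 1.1, 'joints': array([-1.35608708,  0.47696377,  0.02241517,  1.55540172, -0.0114917 ,
        1.109283  , -0.08310659]), 'qvel': array([ 0.0005037 ,  0.00087124, -0.00106736, -0.00015403,  0.0001173 ,
       -0.00222797, -0.000241  ]), 'tau': array([ 1.11452027e-03, -5.96330631e+01,  1.60733934e+00, -2.81550157e+01,
        1.26222477e-02,  1.60882282e-03, -1.50065187e-07]), 'tcp_pos': array([0.21414384, 0.64015772, 0.20663179]), 'orientation': array([-0.9681175 ,  1.34475308,  0.96819602]), 'contact_force': array([-0.8079935 , -0.17964363, -0.22762758]), 'moment': array([-0.0050041 ,  0.04348195, -0.01438469]), 'grip_width': 0.08507444980699753}
```

```bash
python3 -c "
import cv2
for c in ['scene0','top0']:
    cv2.imwrite('pics/'+c+'b.png',cv2.resize(cv2.imread('pics/'+c+'.png'),(800,600)))"
```

```text
(no output)
```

View pics/scene0.png

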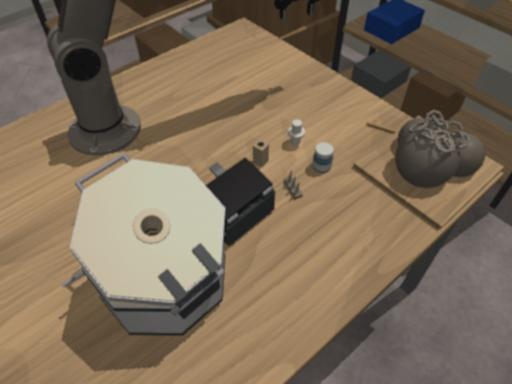

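View pics/top0.png

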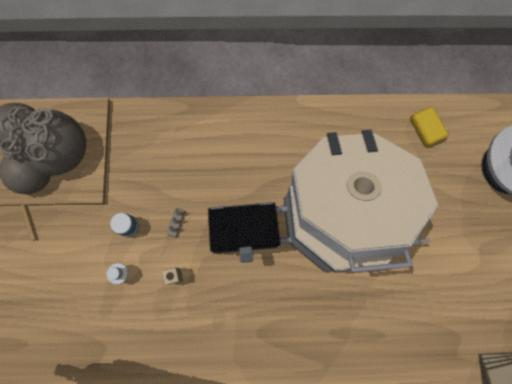

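The scene view shows the kiln with its lid ajar (vent at about (151,226)). The screen tab is at (213,165), the plug at (297,133), the post at (260,152), the jar at (323,157) and the cones at (292,185). The top view agrees: vent at (364,185), tab at (247,256) and plug at (117,273). Next I'll fit the geometry.

```bash
cat > b.py <<'E'
from h import *
from scipy.spatial.transform import Rotation as Ro
print('overhang',r.finger_overhang); print(Ro.from_rotvec(r.get_obs()["orientation"]).as_matrix().round(3))
def plane(P):
    for i in range(5):
        c=P.mean(0); n=np.linalg.svd(P-c,full_matrices=False)[2][2]; n*=np.sign(n[2]); d=(P-c)@n; s=max(2*np.std(d),.002); P=P[abs(d)<s]
    return c,n,len(P),np.std(d)
for c in ["top","scene"]:
    p=r.grab_frame(c); print('==',c)
    for lab in ["lid","screen","plug_mid","post_mid","jar_mid","cones_mid"]:
        for L in r.outline_of(p,lab)[:2]:
            m=L["mask"]; P,u,v=cloud(p,m)
            print(lab,round(L["conf"],2),m.sum(),'min',np.percentile(P,2,0).round(3),'max',np.percentile(P,98,0).round(3),'med',np.median(P,0).round(3))
            if lab in("lid","screen"):
                m2=cv2.erode(m.astype(np.uint8),np.ones((5,5)))>0
                P,u,v=cloud(p,m2); c0,n,k,s=plane(P[P[:,2]>np.percentile(P[:,2],5)]); print('  plane c',c0.round(4),'n',n.round(4),k,round(s,4),'tilt',np.arccos(n[2]).round(3),'az',np.arctan2(-n[1],-n[0]).round(3))
            if lab=="plug_mid":
                for lo,hi in((.0,.035),(.042,.055),(.06,.08),(.08,.09)):
                    q=P[(P[:,2]>lo)&(P[:,2]<hi)]
                    if len(q): print('  z',lo,hi,len(q),q.min(0).round(3),q.max(0).round(3))
E
python3 b.py
```

```text
overhang 0.008
[[ 0.    -0.948  0.317]
 [ 0.     0.317  0.948]
 [-1.     0.     0.   ]]
== top
lid 0.64 14459 min [ 0.459 -0.272  0.221] max [ 0.738 -0.011  0.309] med [ 0.594 -0.14   0.271]
  plane c [ 0.5974 -0.1422  0.2716] n [0.3416 0.0224 0.9396] 9790 0.0011 tilt 0.349 az -3.076
screen 0.59 3125 min [0.484 0.027 0.114] max [0.606 0.184 0.144] med [0.55  0.105 0.129]
  plane c [0.5492 0.1051 0.1292] n [0.2286 0.0158 0.9734] 2160 0.0012 tilt 0.231 az -3.072
plug_mid 0.69 379 min [0.431 0.399 0.   ] max [0.478 0.455 0.087] med [0.455 0.418 0.052]
  z 0.0 0.035 9 [0.428 0.424 0.   ] [0.482 0.467 0.003]
  z 0.042 0.055 199 [0.429 0.398 0.042] [0.48  0.447 0.054]
  z 0.06 0.08 30 [0.441 0.408 0.06 ] [0.467 0.419 0.08 ]
  z 0.08 0.09 127 [0.441 0.409 0.08 ] [0.467 0.438 0.088]
post_mid 0.79 298 min [0.426 0.267 0.001] max [0.464 0.304 0.079] med [0.445 0.282 0.075]
jar_mid 0.46 350 min [0.431 0.4   0.044] max [0.477 0.438 0.087] med [0.455 0.417 0.053]
cones_mid 0.6 276 min [0.55  0.269 0.009] max [0.616 0.306 0.062] med [0.583 0.285 0.015]
== scene
lid 0.77 17818 min [ 0.459 -0.28   0
[... 224 characters left out ...]
0.559 0.109 0.126]
  plane c [0.556  0.1123 0.1276] n [0.2317 0.0157 0.9726] 1497 0.0012 tilt 0.234 az -3.074
plug_mid 0.54 296 min [0.437 0.396 0.005] max [0.479 0.436 0.086] med [0.464 0.411 0.052]
  z 0.0 0.035 58 [0.451 0.402 0.001] [0.473 0.428 0.034]
  z 0.042 0.055 111 [0.432 0.394 0.042] [0.482 0.443 0.055]
  z 0.06 0.08 52 [0.448 0.404 0.06 ] [0.471 0.43  0.079]
  z 0.08 0.09 57 [0.442 0.405 0.08 ] [0.471 0.434 0.087]
post_mid 0.64 389 min [0.413 0.264 0.002] max [0.467 0.315 0.078] med [0.455 0.275 0.051]
jar_mid 0.77 542 min [0.555 0.381 0.002] max [0.607 0.436 0.078] med [0.588 0.396 0.052]
cones_mid 0.48 249 min [0.551 0.264 0.003] max [0.623 0.302 0.058] med [0.589 0.28  0.015]
```

```bash
cat > c.py <<'E'
from h import *
yaw=0.068; ax=np.array([np.cos(yaw),np.sin(yaw),0]); 
for c,c0,n in(("top",[.5974,-.1422,.2716],[.3416,.0224,.9396]),("scene",[.6154,-.1567,.2664],[.3432,.0264,.9389])):
    p=r.grab_frame(c); n=np.array(n);c0=np.array(c0)
    cam=-np.array(p["R"]).T@np.array(p["t"])
    for lab,off in(("vent_mouth",.003),("lid_front",0)):
        d=r.pinpoint(p,lab)[0]["position"]; D=np.array(p["R"]).T@ray(p,d[0]*512,d[1]*384)
        X=cam+D*((c0-cam)@n+off)/(D@n); print(c,lab,X.round(4))
    # hole: below plane points
    L=r.outline_of(p,"lid")[0]["mask"]; 
    P,u,v=cloud(p); h=(P-c0)@n
    R=np.array(p["R"]);q=np.c_[cv2.undistortPoints(np.stack([u,v],1).astype(float)[:,None],K(p),np.array(p["D"],float))[:,0],np.ones(len(u))]@R
    X=cam+q*(((c0-cam)@n+.003)/(q@n))[:,None]
    near=(np.linalg.norm(X-X0,axis=1)<.035) if (X0:=np.array([.605,-.144,.27])) is not None else 0
    m=near&(h<-.004); print('hole centroid',X[m].mean(0).round(4),m.sum(),X[m].min(0).round(3),X[m].max(0).round(3))
    s=near&(h>-.004); 
    m3=near&(h>.0015)&(h<.006); print('sleeve',X[m3].mean(0).round(4),m3.sum(),P[m3].min(0).round(3),P[m3].max(0).round(3))
E
python3 c.py
```

```text
top vent_mouth [ 0.6231 -0.1476  0.2656]
top lid_front [ 0.5157 -0.1476  0.3014]
hole centroid [ 0.6176 -0.1441  0.2675] 231 [ 0.602 -0.164  0.261] [ 0.634 -0.125  0.274]
sleeve [ 0.6042 -0.1434  0.2723] 286 [ 0.576 -0.179  0.26 ] [ 0.636 -0.111  0.282]
scene vent_mouth [ 0.6184 -0.1423  0.2681]
scene lid_front [ 0.5123 -0.1526  0.304 ]
hole centroid [ 0.621  -0.148   0.2673] 307 [ 0.603 -0.167  0.261] [ 0.638 -0.129  0.274]
sleeve [ 0.6058 -0.1457  0.2728] 323 [ 0.573 -0.178  0.26 ] [ 0.636 -0.11   0.284]
```

Request:
play_rows(plan=[[-1,0.02,-0.03,0.02,0.04],[-1,0.05,-0.06,0.035,0.08],[-1,0.08,-0.09,0.05,0.12],[-1,0.11,-0.125,0.065,0.16],[-1,0.135,-0.16,0.08,0.2],[-1,0.16,-0.195,0.09,0.24],[-1,0.185,-0.23,0.1,0.28],[-1,0.205,-0.265,0.11,0.32],[-1,0.22,-0.3,0.12,0.36],[-1,0.236,-0.34,0.13,0.39]])

```text
clock: 3.2
tcp_pos: [0.4505, 0.2991, 0.3371]
orientation: [-1.26, 1.175, 1.26]
contact_force: [0.9, 0.7, 0.5]
grip_width: -0.0001
```

```bash
cat > s.py <<'E'
from h import *
from scipy.spatial.transform import Rotation as Ro
o=r.get_obs(); M=Ro.from_rotvec(o["orientation"]).as_matrix()
print('t',round(o["clock"],2),'tcp',o["tcp_pos"].round(4),'F',o["contact_force"].round(1),'w',round(o["grip_width"],4),'jawaz',np.arctan2(M[1,2],M[0,2]).round(3),'q',o["joints"].round(2))
E
python3 s.py
```

```text
t 3.2 tcp [0.4505 0.2991 0.3371] F [0.9 0.7 0.5] w -0.0001 jawaz 1.64 q [-0.82  0.15  0.13  1.71 -0.02  1.28  0.96]
```

Request:
play_rows(plan=[[-1,0.006,-0.04,0.01,0],[-1,0.012,-0.085,0.02,0],[-1,0.018,-0.13,0.02,0],[-1,0.024,-0.175,0.02,0],[-1,0.03,-0.22,0.02,0],[-1,0.036,-0.268,0.02,0],[-1,0.042,-0.316,0.02,0],[-1,0.05,-0.364,0.02,0],[-1,0.056,-0.41,0.015,0],[-1,0.06,-0.452,0.005,0]])

```text
clock: 4.2
tcp_pos: [0.5105, -0.1543, 0.3425]
orientation: [-1.259, 1.175, 1.256]
contact_force: [0.3, 0.2, 0.6]
grip_width: -0.0004
```

Request:
play_rows(plan=[[-1,0,0,-0.01,0],[-1,0,0,-0.02,0],[-1,-0.003,0,-0.03,0],[-1,-0.006,0,-0.04,0],[-1,-0.009,0,-0.05,0],[-1,-0.012,0,-0.06,0],[-1,-0.015,-0.001,-0.068,0]])

```text
clock: 4.9
tcp_pos: [0.495, -0.152, 0.2733]
orientation: [-1.259, 1.175, 1.259]
contact_force: [-1.0, 1.8, 5.9]
grip_width: -0.0002
```

Request:
play_rows(plan=[[-1,-0.002,0,-0.01,0],[-1,-0.005,0,-0.02,0],[-1,-0.008,-0.001,-0.03,0],[-1,-0.01,-0.001,-0.038,0],[-1,-0.012,-0.001,-0.044,0],[-1,-0.013,-0.001,-0.048,0],[-1,-0.013,-0.001,-0.05,0]])

```text
clock: 5.6
tcp_pos: [0.4818, -0.1541, 0.2233]
orientation: [-1.258, 1.177, 1.259]
contact_force: [-2.3, -0.2, 4.5]
grip_width: -0.0001
```

Request:
play_rows(plan=[[-1,0,0,-0.001,0],[-1,0,0,-0.002,0],[-1,0,0,-0.003,0]])

```text
clock: 5.9
tcp_pos: [0.4823, -0.1539, 0.2207]
orientation: [-1.259, 1.176, 1.258]
contact_force: [-2.6, -1.1, 3.3]
grip_width: 0.0005
```

Request:
play_rows(plan=[[-1,0,0,-0.001,0],[-1,0,0,-0.002,0],[-1,0,0,-0.003,0],[-1,0,0,-0.004,0]])

```text
clock: 6.3
tcp_pos: [0.4821, -0.1538, 0.2165]
orientation: [-1.258, 1.177, 1.259]
contact_force: [-2.4, 0.0, 3.8]
grip_width: 0.0
```

```bash
cat > d.py <<'E'
from h import *
from b_plane import plane
for c in ["top","scene"]:
    p=r.grab_frame(c); P,u,v=cloud(p)
    m=(abs(P[:,0]-.6)<.1)&(abs(P[:,1]+.15)<.11)&(np.hypot(P[:,0]-.597,P[:,1]+.147)>.04)&(P[:,2]>.19)&(P[:,2]<.24)
    c0,n,k,s=plane(P[m]); print(c,c0.round(4),n.round(4),k,'tilt',np.arccos(n[2]).round(4),'slope x',(n[0]/n[2]).round(4)); save(p,c+"1")
E
cat > b_plane.py <<'E'
import numpy as np
def plane(P):
    for i in range(5):
        c=P.mean(0); n=np.linalg.svd(P-c,full_matrices=False)[2][2]; n*=np.sign(n[2]); d=(P-c)@n; s=max(2*np.std(d),.002); P=P[abs(d)<s]
    return c,n,len(P),np.std(d)
E
python3 d.py
```

```text
top [ 0.6035 -0.1397  0.2288] [0.0947 0.005  0.9955] 6102 tilt 0.095 slope x 0.0951
scene [ 0.6058 -0.1554  0.2298] [0.0941 0.0119 0.9955] 7074 tilt 0.095 slope x 0.0946
```

View pics/scene1.png

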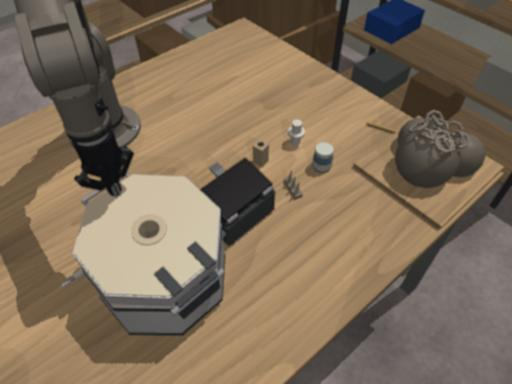

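```bash
cat > e.py <<'E'
from h import *
a=[]
for c in ["top","scene"]:
    p=r.grab_frame(c)
    im=p["pixels"].copy()
    a0=(330,180) if c=="top" else (60,130)
    crop=im[a0[1]:a0[1]+100,a0[0]:a0[0]+120]; a.append(cv2.resize(crop,None,fx=3.3,fy=3.3,interpolation=cv2.INTER_CUBIC))
    P,u,v=cloud(p)
    m=(abs(P[:,1]+.15)<.03)&(P[:,2]>.2)&(P[:,2]<.26)
    print(c,'lid x min',np.percentile(P[m,0],1), P[m,0].max())
    print(proj(p,[[.482,-.154,.2165],[.456,-.155,.215]]))
    pts(p,["lid_front","vent_mouth"])
cv2.imwrite('pics/e1.png',np.hstack(a))
E
python3 e.py
```

```text
top lid x min 0.4255867288376948 0.7454254065464959
[[366.26133535 253.56608078]
 [367.47254282 265.98690075]]
lid_front 0.72 (366.1, 250.5) [ 0.482 -0.114  0.349]
lid_front 0.64 (120.7, 272.8) [0.456 0.41  0.065]
vent_mouth 0.85 (363.8, 199.9) [ 0.601 -0.163  0.2  ]
scene lid x min 0.4649848232773901 0.7452814352127735
[[119.3880436  200.9787368 ]
 [113.37175625 194.62111852]]
lid_front 0.91 (115.8, 193.2) [ 0.492 -0.157  0.255]
vent_mouth 0.88 (149.1, 226.1) [ 0.579 -0.139  0.213]
```

View pics/e1.png

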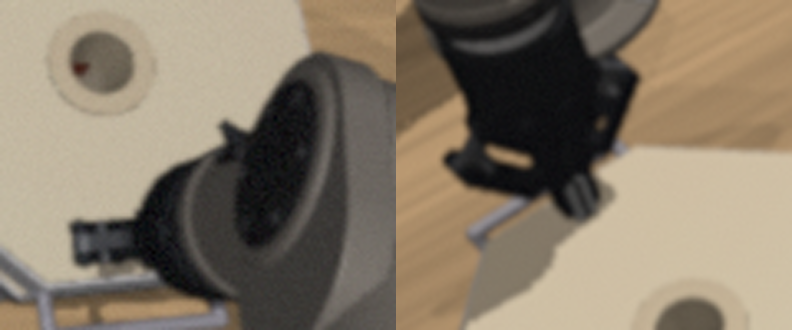

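```bash
cat > f.py <<'E'
from h import *
p=r.grab_frame("scene")
for v in range(180,202,2):
    print(v,[tuple(world(p,u,v).round(3)) for u in range(110,124,3)], [p["pixels"][v,u].tolist()[0] for u in range(110,124,3)])
print(proj(p,[[.482,-.154,z] for z in (.2085,.22,.23,.24,.25)]).round(1))
E
python3 f.py
```

```text
180 [(np.float64(0.483), np.float64(-0.156), np.float64(0.288)), (np.float64(0.492), np.float64(-0.152), np.float64(0.294)), (np.float64(0.493), np.float64(-0.147), np.float64(0.291)), (np.float64(0.431), np.float64(-0.125), np.float64(0.22)), (np.float64(0.234), np.float64(-0.068), np.float64(0.004))] [17, 18, 20, 57, 129]
182 [(np.float64(0.494), np.float64(-0.16), np.float64(0.295)), (np.float64(0.49), np.float64(-0.153), np.float64(0.286)), (np.float64(0.493), np.float64(-0.148), np.float64(0.286)), (np.float64(0.459), np.float64(-0.134), np.float64(0.245)), (np.float64(0.462), np.float64(-0.129), np.float64(0.243))] [18, 20, 30, 69, 157]
184 [(np.float64(0.494), np.float64(-0.161), np.float64(0.29)), (np.float64(0.49), np.float64(-0.155), np.float64(0.282)), (np.float64(0.492), np.float64(-0.15), np.float64(0.279)), (np.float64(0.486), np.float64(-0.142), np.float64(0.268)), (np.float64(0.467), np.float64(-0.132), np.float64(0.243))] [15, 36, 63, 43, 131]
186 [(np.float64(0.496), np.float64(-0.163), np.float64(0.287)), (np.float64(0.493), np.float64(-0.157), np.float64(0.279)), 
[... 1859 characters left out ...]
oat64(-0.17), np.float64(0.241)), (np.float64(0.487), np.float64(-0.165), np.float64(0.241)), (np.float64(0.492), np.float64(-0.16), np.float64(0.242)), (np.float64(0.495), np.float64(-0.155), np.float64(0.24)), (np.float64(0.499), np.float64(-0.15), np.float64(0.24))] [103, 103, 125, 162, 165]
200 [(np.float64(0.488), np.float64(-0.173), np.float64(0.242)), (np.float64(0.492), np.float64(-0.168), np.float64(0.241)), (np.float64(0.495), np.float64(-0.163), np.float64(0.239)), (np.float64(0.499), np.float64(-0.158), np.float64(0.24)), (np.float64(0.503), np.float64(-0.153), np.float64(0.24))] [103, 120, 163, 163, 164]
[[120.3 203.2]
 [119.  200. ]
 [117.8 197.1]
 [116.6 194.2]
 [115.4 191.2]]
```

Request:
play_rows(plan=[[-1,0,0,-0.005,0],[-1,0,0,-0.01,0],[-1,0,0,-0.015,0],[-1,0,0,-0.018,0],[-1,0,0,-0.021,0],[-1,0,0,-0.023,0]])

```text
clock: 7.35
tcp_pos: [0.4819, -0.1539, 0.1932]
orientation: [-1.258, 1.177, 1.259]
contact_force: [-3.6, -0.1, 4.2]
grip_width: -0.0003
```

```bash
python3 s.py; python3 d.py
```

```text
t 7.35 tcp [ 0.4819 -0.1539  0.1932] F [-3.6 -0.1  4.2] w -0.0003 jawaz 1.638 q [-0.26  0.23  0.52  2.   -0.14  0.95  1.97]
top [ 0.6036 -0.1395  0.2167] [ 9.6e-03 -4.0e-04  1.0e+00] 5932 tilt 0.0097 slope x 0.0097
scene [ 0.6026 -0.1566  0.2178] [0.0098 0.0064 0.9999] 6738 tilt 0.0117 slope x 0.0098
```

Request:
play_rows(plan=[[-1,0,0,-0.001,0],[-1,0,0,-0.002,0],[-1,0,0,-0.003,0],[-1,0,0,-0.0035,0],[-1,0,0,-0.0035,0]])

```text
clock: 7.95
tcp_pos: [0.4821, -0.1538, 0.1904]
orientation: [-1.258, 1.176, 1.259]
contact_force: [-3.1, 0.6, 6.5]
grip_width: 0.0002
```

Request:
play_rows(plan=[[-1,0,0,-0.001,0],[-1,0,0,-0.002,0],[-1,0,0,-0.002,0]])

```text
clock: 8.25
tcp_pos: [0.4821, -0.1538, 0.1903]
orientation: [-1.257, 1.175, 1.259]
contact_force: [-10.6, 3.8, 25.2]
grip_width: -0.0001
```

```bash
python3 s.py; python3 d.py
```

```text
t 8.25 tcp [ 0.4821 -0.1538  0.1903] F [-10.6   3.8  25.2] w -0.0001 jawaz 1.638 q [-0.26  0.23  0.52  2.   -0.14  0.95  1.97]
top [ 0.6037 -0.1393  0.2151] [-0.0019 -0.0019  1.    ] 5898 tilt 0.0027 slope x -0.0019
scene [ 0.603  -0.1563  0.2164] [7.0e-04 6.2e-03 1.0e+00] 6661 tilt 0.0063 slope x 0.0007
```

Request:
play_rows(plan=[[-1,0,0,0.015,0],[-1,0,0,0.04,0],[-1,0,0.02,0.08,0],[-1,0,0.06,0.11,0],[-1,0,0.1,0.12,0],[-1,0,0.145,0.12,0],[-1,0,0.19,0.12,0],[-1,0,0.235,0.12,0],[-1,0,0.28,0.12,0],[-1,0,0.32,0.12,0]])

```text
clock: 9.35
tcp_pos: [0.4819, 0.1689, 0.308]
orientation: [-1.259, 1.175, 1.259]
contact_force: [-0.3, 0.1, -0.2]
grip_width: 0.0001
```

```bash
python3 s.py; python3 d.py
cat > g.py <<'E'
from h import *
o=r.get_obs(); t=o["tcp_pos"]
for c in ["scene","top"]:
    p=r.grab_frame(c); P,u,v=cloud(p)
    m=(abs(P[:,0]-t[0])<.03)&(abs(P[:,1]-t[1])<.03)&(P[:,2]>.16)
    Q=P[m]; Q=Q[np.argsort(Q[:,2])]
    print(c,len(Q)); print(Q[:12].round(3))
    uv=proj(p,[t,t-[0,0,.008],t+[0,0,.025]]); print(uv.round(1))
    im=p["pixels"].copy()
    x,y=uv[1].astype(int); x0=max(0,min(512-120,x-60));y0=max(0,min(284,y-60))
    cv2.imwrite('pics/g_%s_%d.png'%(c,int(o["clock"]*100)),cv2.resize(im[y0:y0+100,x0:x0+120],None,fx=5,fy=5,interpolation=cv2.INTER_CUBIC)); print(x0,y0,int(o["clock"]*100))
E
python3 g.py
```

```text
t 9.35 tcp [0.4819 0.1689 0.308 ] F [-0.3  0.1 -0.2] w 0.0001 jawaz 1.639 q [-0.69  0.11  0.26  1.82 -0.03  1.21  1.21]
top [ 0.5947 -0.1494  0.2151] [-5.0e-04 -1.3e-03  1.0e+00] 6692 tilt 0.0014 slope x -0.0005
scene [ 0.6031 -0.1565  0.2164] [6.0e-04 6.1e-03 1.0e+00] 6658 tilt 0.0062 slope x 0.0006
scene 1093
[[0.488 0.166 0.333]
 [0.484 0.166 0.333]
 [0.478 0.165 0.334]
 [0.488 0.18  0.334]
 [0.491 0.166 0.335]
 [0.488 0.166 0.336]
 [0.49  0.167 0.337]
 [0.491 0.172 0.337]
 [0.493 0.168 0.338]
 [0.493 0.173 0.338]
 [0.491 0.178 0.34 ]
 [0.481 0.16  0.341]]
[[234.2 103.2]
 [234.4 105.9]
 [233.7  94.5]]
174 45 944
top 4221
[[0.51  0.203 0.676]
 [0.511 0.201 0.676]
 [0.51  0.2   0.677]
 [0.509 0.202 0.678]
 [0.511 0.198 0.679]
 [0.51  0.198 0.679]
 [0.511 0.196 0.679]
 [0.511 0.195 0.68 ]
 [0.509 0.2   0.68 ]
 [0.51  0.197 0.68 ]
 [0.508 0.201 0.68 ]
 [0.508 0.202 0.681]]
[[207.7 255.9]
 [208.1 256.1]
 [206.4 255.3]]
148 196 944
```

```bash
cat > v.py <<'E'
from h import *
for c in ["top","scene"]:
    p=r.grab_frame(c)
    d=r.pinpoint(p,"vent_mouth")[0]["position"]; print(c,'pin',atz(p,d[0]*512,d[1]*384,.218).round(4))
    uv=proj(p,[[.597,-.147,.218]])[0].astype(int); x0,y0=uv[0]-30,uv[1]-25
    # rectified overhead view of plane z=.218, 0.5mm/px
    N=200; g=np.array([[.597+(N/2-i)*.0005,-.147+(N/2-j)*.0005,.218] for i in range(N) for j in range(N)])
    q=proj(p,g).reshape(N,N,2).astype(np.float32)
    im=cv2.remap(p["pixels"],q[...,0],q[...,1],cv2.INTER_CUBIC); cv2.imwrite('pics/vent_%s.png'%c,cv2.resize(im,(400,400)))
    gr=cv2.GaussianBlur(cv2.cvtColor(im,cv2.COLOR_BGR2GRAY),(5,5),0)
    C=cv2.HoughCircles(gr,cv2.HOUGH_GRADIENT,1,10,param1=60,param2=12,minRadius=30,maxRadius=75)
    if C is not None:
        for a in C[0][:6]: print('  circ',(.597+(N/2-a[1])*.0005).round(4),(-.147+(N/2-a[0])*.0005).round(4),'r mm',a[2]/2)
a=np.hstack([cv2.imread('pics/vent_top.png'),cv2.imread('pics/vent_scene.png')]); cv2.imwrite('pics/vent.png',a)
E
python3 v.py
```

```text
top pin [ 0.6002 -0.1493  0.218 ]
  circ 0.5928 -0.1458 r mm 20.9
  circ 0.5922 -0.1518 r mm 25.6
  circ 0.5978 -0.1452 r mm 16.5
  circ 0.5952 -0.1408 r mm 26.75
scene pin [ 0.588 -0.144  0.218]
  circ 0.5912 -0.1478 r mm 20.55
  circ 0.5962 -0.1458 r mm 16.05
  circ 0.5948 -0.1518 r mm 24.8
  circ 0.5893 -0.1417 r mm 27.15
  circ 0.5888 -0.1532 r mm 15.35
```

View pics/vent.png

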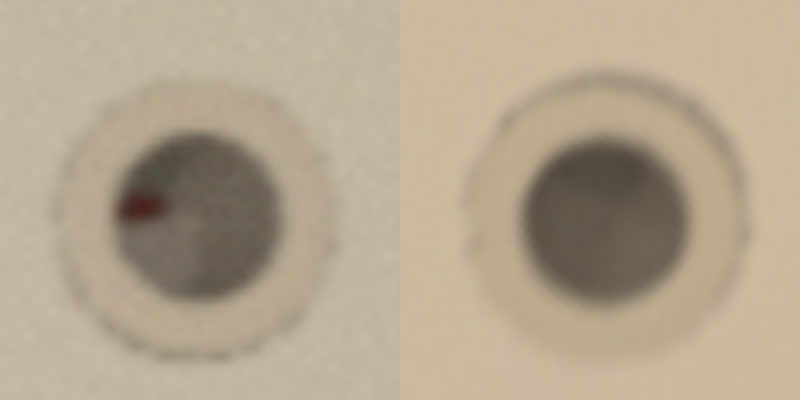

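Request:
play_rows(plan=[[1,-0.004,0.03,0,0],[1,-0.008,0.075,0,0],[1,-0.012,0.12,-0.01,0],[1,-0.018,0.165,-0.03,0],[1,-0.022,0.205,-0.06,0],[1,-0.025,0.24,-0.09,0],[1,-0.026,0.252,-0.12,0],[1,-0.026,0.252,-0.15,0],[1,-0.026,0.252,-0.17,0],[1,-0.026,0.252,-0.18,0]])

```text
clock: 10.75
tcp_pos: [0.456, 0.4163, 0.126]
orientation: [-1.258, 1.181, 1.257]
contact_force: [0.5, 0.7, 0.3]
grip_width: 0.0854
```

```bash
python3 s.py
cat > pv.py <<'E'
from h import *
a=[]
for c in ["top","scene"]:
    p=r.grab_frame(c); N=200; X0=[.456,.421]
    g=np.array([[X0[0]+(N/2-i)*.0005,X0[1]+(N/2-j)*.0005,.05] for i in range(N) for j in range(N)])
    q=proj(p,g).reshape(N,N,2).astype(np.float32)
    a.append(cv2.resize(cv2.remap(p["pixels"],q[...,0],q[...,1],cv2.INTER_CUBIC),(400,400)))
cv2.imwrite('pics/plug.png',np.hstack(a)); save(p,'scene2')
E
python3 pv.py
```

```text
t 10.75 tcp [0.456  0.4163 0.126 ] F [0.5 0.7 0.3] w 0.0854 jawaz 1.636 q [-0.93  0.47  0.11  1.78 -0.06  0.9   0.85]
```

View pics/plug.png

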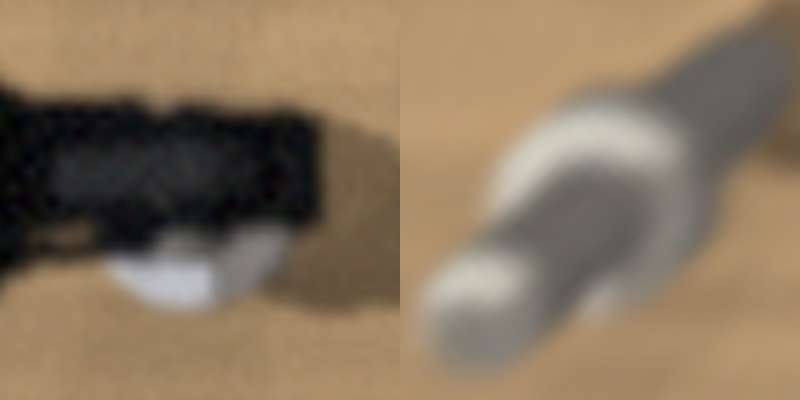

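View pics/scene2.png

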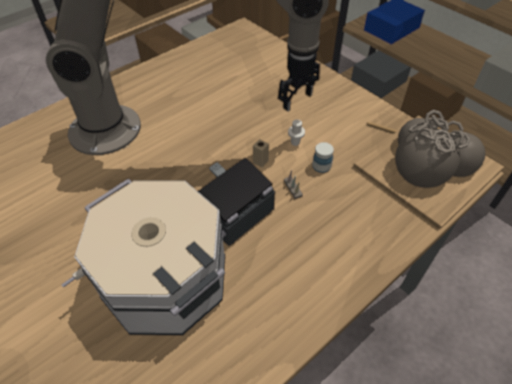

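Request:
play_rows(plan=[[1,0,0,-0.02,0],[1,0,0,-0.045,0],[1,0,0,-0.07,0],[1,0,0,-0.088,0],[1,0,0,-0.098,0],[1,0,0,-0.098,0]])

```text
clock: 11.45
tcp_pos: [0.4563, 0.4179, 0.03]
orientation: [-1.258, 1.177, 1.258]
contact_force: [-0.2, -0.3, 0.2]
grip_width: 0.0855
```

```bash
python3 s.py
python3 - <<'E'
from h import *
p=r.grab_frame("scene"); cv2.imwrite('pics/s3.png',cv2.resize(p["pixels"][80:180,230:360],None,fx=5,fy=5,interpolation=cv2.INTER_CUBIC))
E
```

```text
t 11.45 tcp [0.4563 0.4179 0.03  ] F [-0.2 -0.3  0.2] w 0.0855 jawaz 1.637 q [-0.91  0.6   0.09  1.83 -0.08  0.72  0.86]
```

View pics/s3.png

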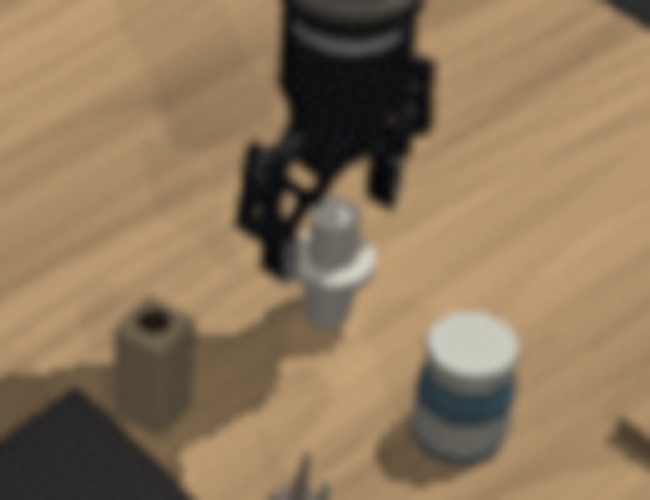

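Request:
play_rows(plan=[[1,0,0.002,0,0],[-1,0,0.002,0,0],[-1,0,0.002,0,0],[-1,0,0.002,0,0],[-1,0,0.002,0,0],[-1,0,0.002,0,0],[-1,0,0.002,0,0],[-1,0,0.002,0,0]], force=40)

```text
clock: 12.3
tcp_pos: [0.4563, 0.4204, 0.0304]
orientation: [-1.258, 1.176, 1.258]
contact_force: [-0.4, 0.1, 3.9]
grip_width: 0.0282
```

```bash
python3 s.py
python3 - <<'E'
from h import *
p=r.grab_frame("scene"); cv2.imwrite('pics/s4.png',cv2.resize(p["pixels"][80:180,230:360],None,fx=5,fy=5,interpolation=cv2.INTER_CUBIC))
E
```

```text
t 12.3 tcp [0.4563 0.4204 0.0304] F [-0.4  0.1  3.9] w 0.0282 jawaz 1.638 q [-0.92  0.6   0.09  1.83 -0.08  0.72  0.86]
```

View pics/s4.png

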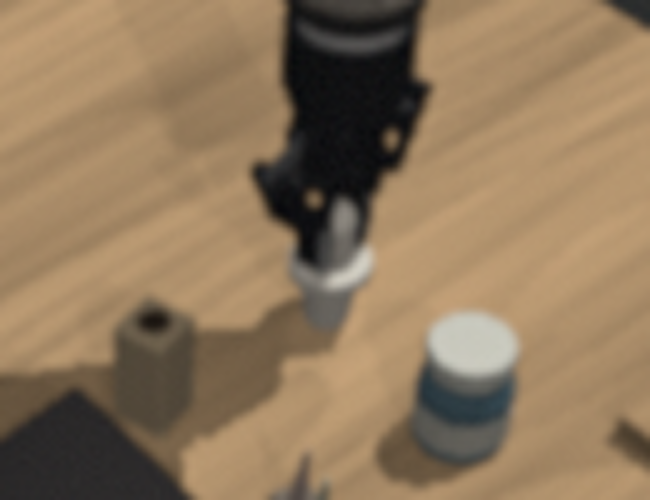

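Request:
play_rows(plan=[[-1,0,0,0.01,0],[-1,0,0,0.03,0],[-1,0,0,0.06,0],[-1,0,0,0.1,0],[-1,0,0,0.14,0],[-1,0,0,0.18,0],[-1,0,0,0.215,0],[-1,0,0,0.245,0],[-1,0,0,0.265,0],[-1,0,0,0.27,0]])

```text
clock: 13.35
tcp_pos: [0.4568, 0.4206, 0.303]
orientation: [-1.257, 1.172, 1.258]
contact_force: [-0.8, -0.4, -2.6]
grip_width: 0.0281
```

Request:
play_rows(plan=[[-1,0.005,-0.02,0,0],[-1,0.012,-0.05,0,0],[-1,0.02,-0.085,0,0],[-1,0.03,-0.125,0,0],[-1,0.04,-0.165,0,0],[-1,0.05,-0.205,0,0],[-1,0.06,-0.245,0,0],[-1,0.07,-0.285,0,0],[-1,0.078,-0.32,0,0],[-1,0.086,-0.355,0,0]])

```text
clock: 14.35
tcp_pos: [0.541, 0.0622, 0.2985]
orientation: [-1.257, 1.18, 1.259]
contact_force: [0.5, 1.1, -1.8]
grip_width: 0.0281
```

Request:
play_rows(plan=[[-1,0.01,-0.035,0,0],[-1,0.019,-0.07,0,0],[-1,0.028,-0.105,0,0],[-1,0.036,-0.14,0,0],[-1,0.043,-0.17,0,0],[-1,0.047,-0.195,0,0],[-1,0.05,-0.21,0,0],[-1,0.05,-0.213,0,0]])

```text
clock: 15.15
tcp_pos: [0.591, -0.1503, 0.299]
orientation: [-1.255, 1.181, 1.257]
contact_force: [-0.3, 0.7, -1.8]
grip_width: 0.0281
```

```bash
python3 s.py
cat > w.py <<'E'
from h import *
import sys
for c in ["top","scene"]:
    p=r.grab_frame(c); save(p,'w_'+c)
    for L in r.outline_of(p,"plug_mid")[:2]:
        P,u,v=cloud(p,L["mask"]); print(c,round(L["conf"],2),L["mask"].sum(),np.percentile(P,3,0).round(4),np.percentile(P,97,0).round(4),np.median(P,0).round(4))
    pts(p,["plug_mid","vent_mouth"])
p=r.grab_frame("scene"); x=r.get_obs()["tcp_pos"]
uv=proj(p,[x])[0].astype(int); x0=max(0,uv[0]-60); y0=uv[1]-50
cv2.imwrite('pics/'+sys.argv[1]+'.png',cv2.resize(p["pixels"][y0:y0+120,x0:x0+130],None,fx=5,fy=5,interpolation=cv2.INTER_CUBIC)); print(x0,y0)
E
python3 w.py w1
```

```text
t 15.15 tcp [ 0.591  -0.1503  0.299 ] F [-0.3  0.7 -1.8] w 0.0281 jawaz 1.634 q [-0.2   0.31  0.46  1.63 -0.14  1.24  1.91]
top 0.59 227 [ 0.5653 -0.1682  0.3108] [ 0.5827 -0.1268  0.3542] [ 0.5752 -0.1452  0.3194]
plug_mid 0.69 (376.9, 195.0) [ 0.575 -0.127  0.393]
vent_mouth 0.6 (358.9, 201.6) [ 0.602 -0.16   0.171]
scene 0.8 636 [ 0.5813 -0.1693  0.2768] [ 0.6156 -0.1295  0.3552] [ 0.6036 -0.149   0.3217]
plug_mid 0.98 (137.5, 201.8) [ 0.604 -0.152  0.331]
vent_mouth 0.93 (151.0, 229.1) [ 0.577 -0.137  0.198]
80 156
```

View pics/w1.png

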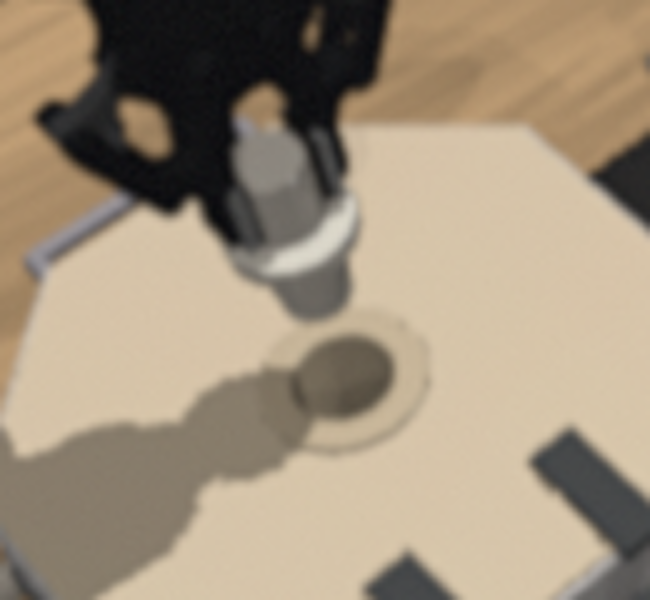

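```bash
cat > fit.py <<'E'
from h import *
from scipy.optimize import least_squares
def prof(z): # radius at height z above foot
    return np.where(z<40,14+5*z/40,np.where(z<50,26,15.))/1000
def seg_dist(rr,z):
    # distance in (r,z) profile mm polyline
    V=np.array([[0,0],[14,0],[19,40],[26,40],[26,50],[15,50],[15,84],[0,84]],float)/1000
    Q=np.stack([rr,z],1); best=np.full(len(Q),9.)
    for a,b in zip(V[:-1],V[1:]):
        d=b-a; t=np.clip(((Q-a)@d)/(d@d),0,1); best=np.minimum(best,np.linalg.norm(Q-a-t[:,None]*d,axis=1))
    return best
def fit(p,foot0,tilt=True):
    P,u,v=cloud(p); foot0=np.array(foot0)
    d=P-foot0; rr=np.hypot(d[:,0],d[:,1])
    px=p["pixels"][v,u].astype(int)
    m=(rr<.031)&(d[:,2]>.004)&(d[:,2]<.09)&(px.mean(1)>75)
    Q=P[m]
    def res(x):
        a=np.array([x[3],x[4],1]);a/=np.linalg.norm(a); w=Q-x[:3]; z=w@a; rad=np.linalg.norm(w-z[:,None]*a,axis=1)
        return seg_dist(rad,z)
    s=least_squares(res,[*foot0,0,0],loss='soft_l1',f_scale=.0015)
    return s.x,len(Q),np.median(res(s.x))
if __name__=="__main__":
    t=r.get_obs()["tcp_pos"]; f0=t-[0,0,.029]
    for c in ["scene","top"]:
        p=r.grab_frame(c); x,n,m=fit(p,f0); print(c,'foot',x[:3].round(4),'tilt',x[3:].round(3),n,m.round(4),'foot-tcp',(x[:3]-t).round(4))
E
python3 fit.py
```

```text
scene foot [ 0.5905 -0.1465  0.2711] tilt [ 0.002 -0.035] 693 0.0007 foot-tcp [-0.0018  0.0004 -0.0291]
top foot [ 0.5912 -0.1451  0.2702] tilt [-0.009 -0.051] 240 0.0005 foot-tcp [-0.0011  0.0018 -0.0299]
```

Request:
play_rows(plan=[[-1,0.0015,-0.0015,0,0],[-1,0.0015,-0.0015,-0.015,0],[-1,0.0015,-0.0015,-0.035,0],[-1,0.0015,-0.0015,-0.05,0],[-1,0.0015,-0.0015,-0.06,0],[-1,0.0015,-0.0015,-0.07,0],[-1,0.0015,-0.0015,-0.078,0],[-1,0.0015,-0.0015,-0.084,0],[-1,0.0015,-0.0015,-0.084,0]])

```text
clock: 16.6
tcp_pos: [0.5933, -0.1492, 0.2154]
orientation: [-1.258, 1.177, 1.259]
contact_force: [-0.8, -0.1, -1.7]
grip_width: 0.0281
```

```bash
python3 s.py; python3 fit.py; python3 w.py w2
```

```text
t 16.6 tcp [ 0.5933 -0.1492  0.2154] F [-0.8 -0.1 -1.7] w 0.0281 jawaz 1.638 q [-0.18  0.39  0.43  1.73 -0.18  1.07  1.95]
scene foot [ 0.5921 -0.1501  0.1847] tilt [-0.008  0.011] 668 0.0021 foot-tcp [-0.0012 -0.0009 -0.0307]
top foot [ 0.5785 -0.1414  0.1844] tilt [ 0.194 -0.089] 271 0.0017 foot-tcp [-0.0148  0.0078 -0.031 ]
top 0.69 211 [ 0.5668 -0.1714  0.2175] [ 0.5836 -0.1273  0.3119] [ 0.5772 -0.1463  0.2369]
plug_mid 0.74 (361.8, 202.2) [ 0.577 -0.125  0.308]
vent_mouth 0.97 (357.8, 201.5) [ 0.582 -0.123  0.29 ]
scene 0.77 470 [ 0.5849 -0.1728  0.2147] [ 0.6162 -0.1292  0.2726] [ 0.6042 -0.1509  0.2419]
plug_mid 0.87 (147.3, 228.2) [ 0.606 -0.152  0.248]
vent_mouth 0.56 (147.8, 228.9) [ 0.605 -0.151  0.243]
88 182
```

View pics/w2.png

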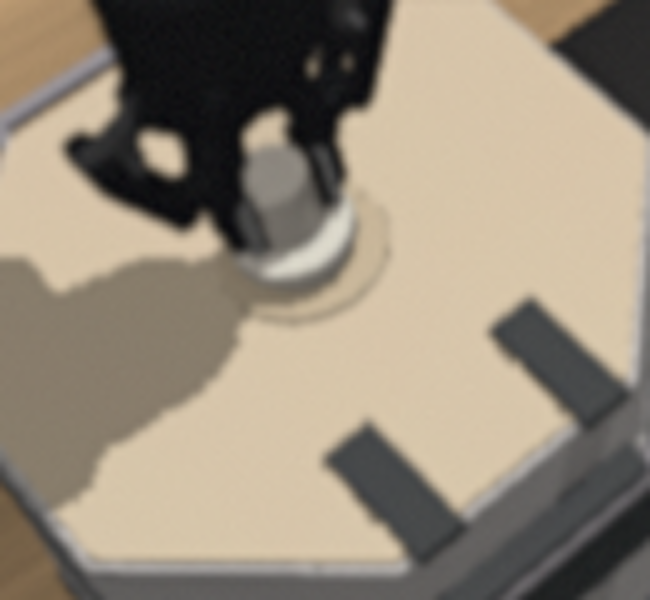

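The plug is entering the vent without any contact force, and has about 8 mm left to go.

Request:
play_rows(plan=[[-1,0,0,-0.003,0],[-1,0,0,-0.005,0],[-1,0,0,-0.007,0],[-1,0,0,-0.008,0],[-1,0,0,-0.008,0]])

```text
clock: 17.65
tcp_pos: [0.5938, -0.1492, 0.2087]
orientation: [-1.258, 1.176, 1.258]
contact_force: [-1.6, 1.1, 2.9]
grip_width: 0.0279
```

Request:
play_rows(plan=[[-1,0,0,-0.001,0],[-0.2,0,0,-0.001,0],[0.2,0,0,0,0],[0.6,0,0,0,0],[0.6,0,0,0,0],[0.6,0,0,0.02,0],[0.6,0,0,0.05,0],[0.6,0,0,0.09,0],[0.6,0,0,0.1,0]])

```text
clock: 18.55
tcp_pos: [0.5955, -0.1502, 0.3126]
orientation: [-1.262, 1.173, 1.253]
contact_force: [0.6, 0.3, 0.4]
grip_width: 0.068
```

```bash
python3 s.py
python3 - <<'E'
from fit import *
p=r.grab_frame("scene"); x,n,m=fit(p,[.5925,-.1485,.178]); print(x.round(4),n,m)
P,u,v=cloud(p); 
for rr in ((.0,.012),(.017,.024)):
    d=np.hypot(P[:,0]-.5925,P[:,1]+.1485); q=P[(d>=rr[0])&(d<rr[1])]; print(rr,np.percentile(q[:,2],[10,50,90]).round(4))
E
python3 w.py w3
```

```text
t 18.55 tcp [ 0.5955 -0.1502  0.3126] F [0.6 0.3 0.4] w 0.068 jawaz 1.638 q [-0.21  0.31  0.46  1.6  -0.14  1.26  1.91]
[ 0.5935 -0.1508  0.1793 -0.0261  0.0304] 685 0.0008815914972065686
(0.0, 0.012) [0.2618 0.2637 0.7075]
(0.017, 0.024) [0.229  0.6252 0.7065]
top 0.76 429 [ 0.5693 -0.1694  0.2198] [ 0.6067 -0.1243  0.2639] [ 0.5855 -0.1418  0.2305]
plug_mid 0.91 (362.7, 199.8) [ 0.59  -0.141  0.263]
vent_mouth 0.66 (360.8, 200.2) [ 0.589 -0.137  0.263]
scene 0.57 563 [ 0.576  -0.1725  0.2195] [ 0.6163 -0.1263  0.2648] [ 0.6016 -0.1526  0.2321]
scene 0.5 2612 [0.4815 0.0293 0.1064] [0.6077 0.1827 0.142 ] [0.5568 0.1014 0.1269]
plug_mid 0.74 (148.3, 230.9) [ 0.606 -0.152  0.238]
vent_mouth 0.85 (148.3, 229.2) [ 0.606 -0.151  0.243]
78 155
```

View pics/w3.png

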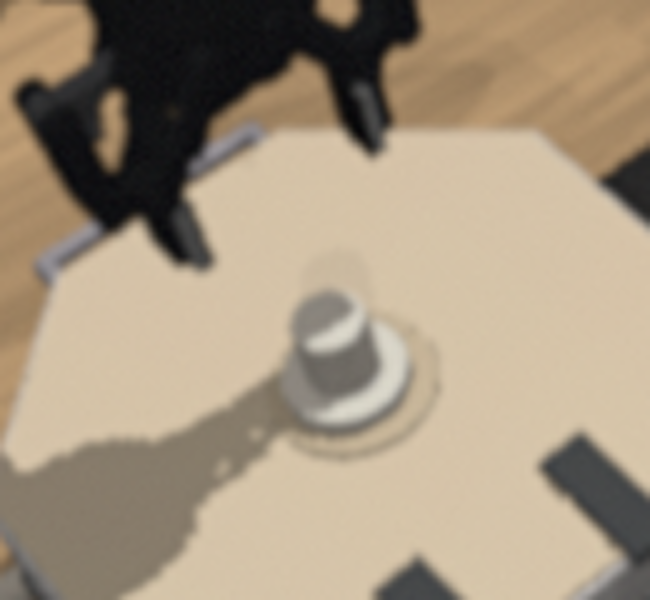

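```bash
cat > tab.py <<'E'
from h import *
from b_plane import plane
a=[]
for c in ["top","scene"]:
    p=r.grab_frame(c); P,u,v=cloud(p)
    d=r.pinpoint(p,"screen_tab")[0]; print(c,'tab',d["conf"],atz(p,d["position"][0]*512,d["position"][1]*384,.14).round(4))
    N=240; X0=[.53,.105]
    g=np.array([[X0[0]+(N/2-i)*.001,X0[1]+(N/2-j)*.001,.14] for i in range(N) for j in range(N)])
    q=proj(p,g).reshape(N,N,2).astype(np.float32)
    a.append(cv2.resize(cv2.remap(p["pixels"],q[...,0],q[...,1],cv2.INTER_CUBIC),(400,400)))
    m=(P[:,2]>.125)&(P[:,2]<.155)&(P[:,0]<.498)&(P[:,0]>.43)&(P[:,1]>.06)&(P[:,1]<.14)
    print('tab pts',m.sum(),P[m].min(0).round(3),P[m].max(0).round(3),P[m].mean(0).round(4))
    m=(P[:,2]>.105)&(P[:,2]<.16)&(P[:,0]<.62)&(P[:,0]>.5)&(P[:,1]>.0)&(P[:,1]<.2)
    c0,n,k,s=plane(P[m]); print('plane',c0.round(4),n.round(4),k,'open',np.arcsin(n[0]/np.cos(.068)).round(3)); Q=P[m][abs((P[m]-c0)@n)<.003]
    e=(Q-c0)@np.array([-np.sin(.068),np.cos(.068),0]); print('y ext',np.percentile(e,[.3,99.7]), 'center', (c0+np.array([-np.sin(.068),np.cos(.068),0])*np.mean(np.percentile(e,[.3,99.7]))).round(4))
    for rr in ((.0,.012),(.017,.024)):
        d=np.hypot(P[:,0]-.593,P[:,1]+.148); q=P[(d>=rr[0])&(d<rr[1])&(P[:,2]<.28)]
        if len(q)>20: print('plug',rr,plane(q))
cv2.imwrite('pics/tab.png',np.hstack(a))
E
python3 tab.py
```

```text
top tab 0.79 [0.4785 0.0976 0.14  ]
tab pts 150 [0.472 0.087 0.137] [0.498 0.115 0.149] [0.4853 0.1015 0.1435]
plane [0.5552 0.1061 0.1276] [0.2359 0.0142 0.9717] 2575 open 0.239
y ext [-0.08180367  0.08150802] center [0.5553 0.1059 0.1276]
plug (0.0, 0.012) (array([ 0.59124333, -0.14889742,  0.26239873]), array([-0.0031803 ,  0.0332738 ,  0.99944121]), 77, np.float64(0.0010708507148424367))
plug (0.017, 0.024) (array([ 0.58295311, -0.14257495,  0.22835677]), array([ 0.03029602, -0.01297363,  0.99945677]), 95, np.float64(0.0012004621995981817))Traceback (most recent call last):
  File "tab.py", line 6, in <module>
    d=r.pinpoint(p,"screen_tab")[0]; print(c,'tab',d["conf"],atz(p,d["position"][0]*512,d["position"][1]*384,.14).round(4))
      ~~~~~~~~~~~~~~~~~~~~~~~~~~^^^
IndexError: list index out of range
```

Request:
play_rows(plan=[[0.6,-0.015,0.03,0,0],[0.6,-0.032,0.07,0,0],[0.6,-0.05,0.11,0,0],[0.6,-0.068,0.15,-0.01,0],[0.6,-0.085,0.19,-0.03,0],[0.6,-0.1,0.225,-0.06,0],[0.6,-0.11,0.247,-0.09,0],[0.6,-0.1115,0.251,-0.11,0],[0.6,-0.1115,0.251,-0.12,0]])

```text
clock: 20.15
tcp_pos: [0.4807, 0.1025, 0.1865]
orientation: [-1.26, 1.178, 1.262]
contact_force: [0.2, 0.1, 0.2]
grip_width: 0.0682
```

```bash
python3 s.py
python3 - <<'E'
from h import *
p=r.grab_frame("scene"); cv2.imwrite('pics/t1.png',cv2.resize(p["pixels"][100:220,150:290],None,fx=5,fy=5,interpolation=cv2.INTER_CUBIC))
E
```

```text
t 20.15 tcp [0.4807 0.1025 0.1865] F [0.2 0.1 0.2] w 0.0682 jawaz 1.641 q [-0.58  0.2   0.28  2.02 -0.07  0.93  1.37]
```

View pics/t1.png

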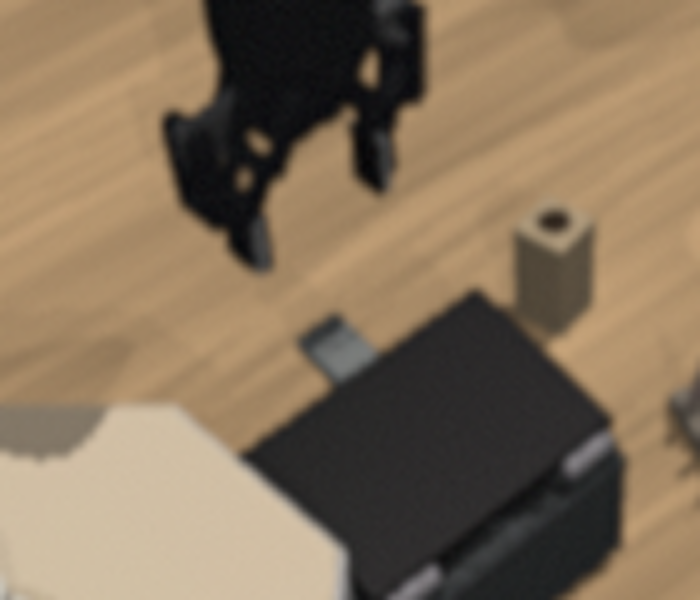

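Run:
```python
from h import *
p=r.grab_frame("scene")
for u,v,z in((214,165.8,.147),(222.4,173.4,.139)): print(atz(p,u,v,z).round(4),world(p,u,v).round(4))
print(proj(p,[[.484,.101,.144],[.472,.1,.147]]))
P,u,v=cloud(p); m=(P[:,2]>.125)&(P[:,2]<.155)&(P[:,0]<.498)&(P[:,0]>.45)&(P[:,1]>.06)&(P[:,1]<.14)
print(P[m].min(0).round(3),P[m].max(0).round(3),P[m].mean(0).round(4))
```

```text
[0.4806 0.0982 0.147 ] [0.4803 0.0983 0.1467]
[0.509  0.1023 0.139 ] [0.5081 0.1029 0.1379]
[[215.80191343 166.81513926]
 [212.53070538 163.59419139]]
[0.475 0.084 0.136] [0.498 0.115 0.149] [0.4869 0.0979 0.1434]
```

Request:
play_rows(plan=[[0.6,0.005,-0.0025,-0.02,0],[0.6,0.005,-0.0025,-0.045,0],[0.6,0.005,-0.0025,-0.068,0],[0.6,0.005,-0.0025,-0.084,0],[0.6,0.005,-0.0025,-0.086,0],[-1,0.005,-0.0025,-0.086,0],[-1,0.005,-0.0025,-0.086,0],[-1,0.005,-0.0025,-0.086,0],[-1,0.005,-0.0025,-0.086,0],[-1,0.005,-0.0025,-0.086,0]], force=25)

```text
clock: 21.25
tcp_pos: [0.4881, 0.1015, 0.1036]
orientation: [-1.258, 1.172, 1.259]
contact_force: [-1.6, 6.5, 1.3]
grip_width: 0.0292
```

```bash
python3 s.py
python3 - <<'E'
from h import *
p=r.grab_frame("scene"); cv2.imwrite('pics/t2.png',cv2.resize(p["pixels"][100:220,150:290],None,fx=5,fy=5,interpolation=cv2.INTER_CUBIC))
E
```

```text
t 21.25 tcp [0.4881 0.1015 0.1036] F [-1.6  6.5  1.3] w 0.0292 jawaz 1.639 q [-0.55  0.33  0.26  2.08 -0.13  0.74  1.43]
```

View pics/t2.png

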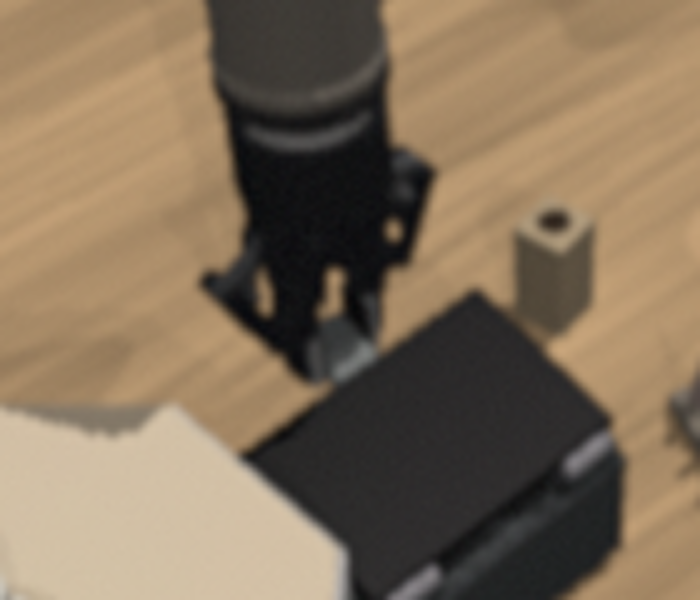

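Request:
play_rows(plan=[[-1,0.002,0,0.007,0],[-1,0.005,0.001,0.014,0],[-1,0.009,0.001,0.023,0],[-1,0.014,0.001,0.0315,0],[-1,0.0195,0.0015,0.0395,0],[-1,0.025,0.002,0.0475,0],[-1,0.032,0.0025,0.0545,0],[-1,0.0385,0.003,0.0615,0]])

```text
clock: 22.1
tcp_pos: [0.5253, 0.104, 0.1637]
orientation: [-1.258, 1.175, 1.261]
contact_force: [2.8, 6.4, -10.6]
grip_width: 0.0294
```

```bash
python3 s.py
cat > ang.py <<'E'
from h import *
from b_plane import plane
import sys
for c in ["scene","top"]:
    p=r.grab_frame(c)
    L=r.outline_of(p,"screen")
    if L:
        m=cv2.erode(L[0]["mask"].astype(np.uint8),np.ones((3,3)))>0; P,u,v=cloud(p,m); P=P[P[:,2]>.105]
        if len(P)>30:
            c0,n,k,s=plane(P); ax=np.array([np.cos(.068),np.sin(.068),0]); a=np.arctan2(n@ax,n[2]); print(c,L[0]["conf"],c0.round(3),n.round(3),k,s.round(4),'angle',a.round(3),'or',(a+np.pi).round(3) if a<0 else '')
    if c=="scene": cv2.imwrite('pics/'+sys.argv[1]+'.png',cv2.resize(p["pixels"][90:230,140:300],None,fx=4,fy=4,interpolation=cv2.INTER_CUBIC))
E
python3 ang.py t3
```

```text
t 22.1 tcp [0.5253 0.104  0.1637] F [  2.8   6.4 -10.6] w 0.0294 jawaz 1.639 q [-0.54  0.3   0.28  1.95 -0.11  0.91  1.43]
scene 0.56 [0.574 0.101 0.152] [0.703 0.047 0.71 ] 2188 0.0013 angle 0.782 or
```

View pics/t3.png

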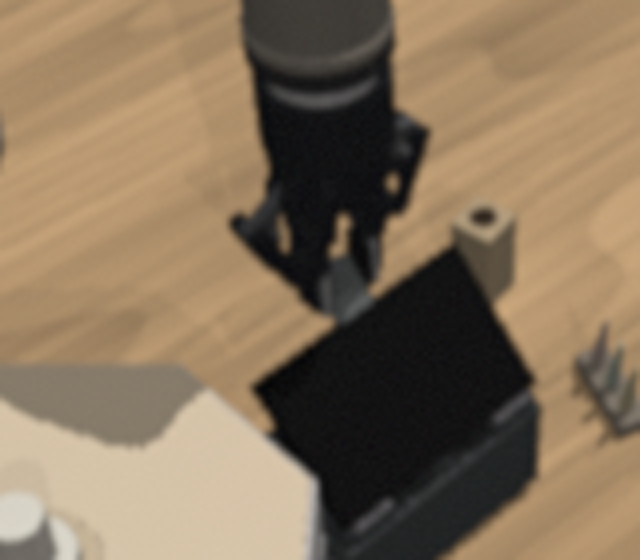

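Request:
play_rows(plan=[[-1,0.0075,0.0005,0.006,0],[-1,0.0155,0.001,0.0115,0],[-1,0.024,0.0015,0.0165,0],[-1,0.0325,0.002,0.021,0],[-1,0.0415,0.003,0.0245,0],[-1,0.051,0.0035,0.028,0],[-1,0.0605,0.004,0.03,0],[-1,0.07,0.005,0.0315,0],[-1,0.08,0.0055,0.0325,0],[-1,0.0895,0.006,0.0325,0]])

```text
clock: 23.3
tcp_pos: [0.6134, 0.11, 0.1962]
orientation: [-1.256, 1.177, 1.263]
contact_force: [-5.1, 4.8, -1.0]
grip_width: 0.0291
```

```bash
python3 s.py; python3 ang.py t4
```

```text
t 23.3 tcp [0.6134 0.11   0.1962] F [-5.1  4.8 -1. ] w 0.0291 jawaz 1.639 q [-0.49  0.41  0.29  1.71 -0.14  1.04  1.48]
scene 0.76 [0.613 0.102 0.162] [0.995 0.067 0.079] 1478 0.0009 angle 1.491 or 
top 0.57 [0.597 0.181 0.201] [-0.941  0.336  0.047] 32 0.0023 angle -1.52 or 1.622
```

View pics/t4.png

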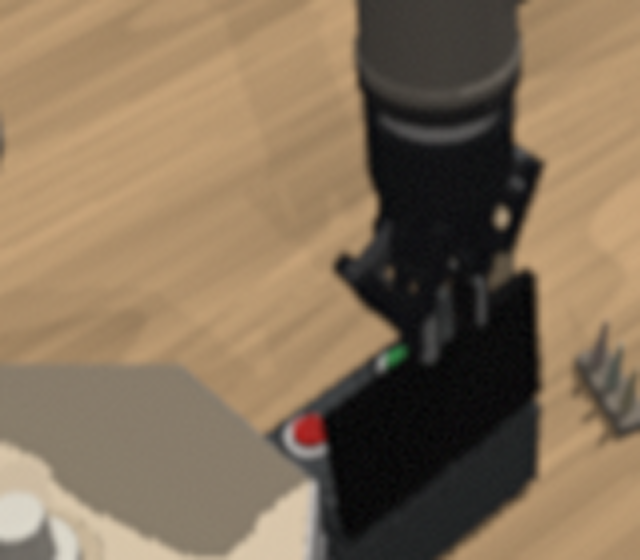

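Request:
play_rows(plan=[[-1,0.0095,0.0005,-0.0005,0],[-1,0.0195,0.0015,-0.002,0],[-1,0.029,0.002,-0.004,0],[-1,0.038,0.0025,-0.0065,0],[-1,0.045,0.003,-0.0095,0],[-1,0.0495,0.0035,-0.011,0],[-1,0.0505,0.0035,-0.0115,0]])

```text
clock: 24.2
tcp_pos: [0.666, 0.1134, 0.1857]
orientation: [-1.258, 1.174, 1.259]
contact_force: [-1.9, 5.4, 2.5]
grip_width: 0.0274
```

```bash
python3 s.py; python3 ang.py t5
```

```text
t 24.2 tcp [0.666  0.1134 0.1857] F [-1.9  5.4  2.5] w 0.0274 jawaz 1.639 q [-0.46  0.51  0.29  1.59 -0.16  1.07  1.51]
top 0.57 [0.622 0.184 0.17 ] [-0.95   0.017  0.313] 77 0.0008 angle -1.252 or 1.89
```

View pics/t5.png

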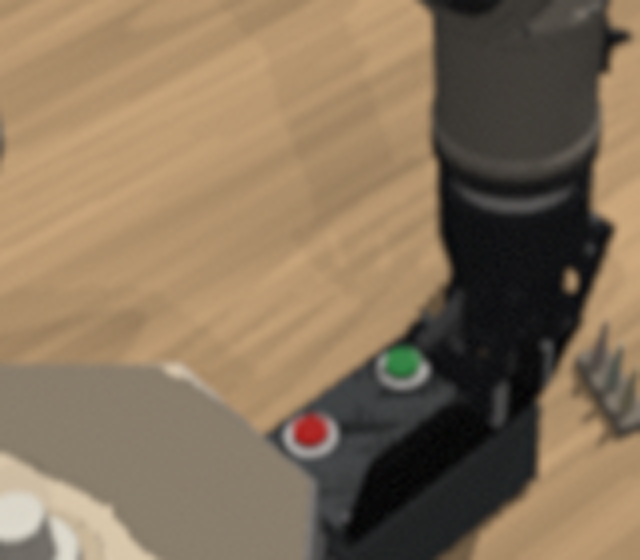

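```bash
cat > ang2.py <<'E'
from h import *
from b_plane import plane
ax=np.array([np.cos(.068),np.sin(.068),0]); ay=np.array([-ax[1],ax[0],0])
for c in ["top","scene"]:
    p=r.grab_frame(c); P,u,v=cloud(p); d=P-np.array([.611,.108,.102]); s=d@ax; y=d@ay
    br=p["pixels"][v,u].max(1)
    m=(s>-.03)&(s<.09)&(abs(y)<.08)&(d[:,2]>.015)&(d[:,2]<.115)&(br<70)
    Q=np.c_[s,d[:,2]][m]
    print(c,m.sum())
    for i in range(6):
        c0=Q.mean(0); w,V=np.linalg.eigh(np.cov((Q-c0).T)); n=V[:,0]; e=(Q-c0)@n; Q=Q[abs(e)<max(1.5*e.std(),.002)] if len(Q)>30 else Q
    dr=V[:,1]*np.sign(V[1,1]); print(' pts',len(Q),'c',c0.round(4),'angle',np.arctan2(dr[1],-dr[0]).round(3),'rms',e.std().round(4))
E
python3 ang2.py
```

```text
top 130
 pts 106 c [0.0147 0.0639] angle 1.892 rms 0.0008
scene 499
 pts 359 c [0.0251 0.0579] angle 1.87 rms 0.0005
```

Request:
play_rows(plan=[[-1,0.002,0,-0.001,0],[-1,0.004,0,-0.0015,0],[-1,0.0045,0,-0.0015,0],[-1,0.0045,0,-0.0015,0]])

```text
clock: 24.9
tcp_pos: [0.6699, 0.1137, 0.1841]
orientation: [-1.258, 1.174, 1.26]
contact_force: [-1.2, 5.3, 1.2]
grip_width: 0.027
```

```bash
python3 s.py; python3 ang2.py
```

```text
t 24.9 tcp [0.6699 0.1137 0.1841] F [-1.2  5.3  1.2] w 0.027 jawaz 1.639 q [-0.46  0.51  0.29  1.58 -0.16  1.07  1.51]
top 132
 pts 105 c [0.0161 0.0623] angle 1.915 rms 0.0008
scene 433
 pts 295 c [0.0273 0.0584] angle 1.899 rms 0.0005
```

Release, rise straight up, then re-measure.

Request:
play_rows(plan=[[0,0,0,0,0],[0.3,0,0,0,0],[0.3,0,0,0,0],[0.3,0,0,0.02,0],[0.3,0,0,0.05,0],[0.3,-0.02,0.01,0.085,0],[0.3,-0.05,0.015,0.11,0],[-1,-0.09,0.025,0.12,0],[-1,-0.125,0.03,0.12,0],[-1,-0.135,0.033,0.12,0]])

```text
clock: 26.0
tcp_pos: [0.5326, 0.1447, 0.3039]
orientation: [-1.259, 1.175, 1.26]
contact_force: [0.2, 1.0, 0.6]
grip_width: 0.0119
```

```bash
python3 s.py; python3 ang2.py;python3 ang.py t6
python3 - <<'E'
from h import *
for c in ["top","scene"]:
    p=r.grab_frame(c); save(p,"k_"+c)
    for n in ["start_key","stop_key"]:
        for d in r.pinpoint(p,n)[:1]: print(c,n,d["conf"],atz(p,d["position"][0]*512,d["position"][1]*384,.098).round(4))
    h=cv2.cvtColor(p["pixels"],cv2.COLOR_BGR2HSV); P,u,v=cloud(p)
    for nm,lo,hi in(("green",45,85),("red",170,190)):
        H=h[v,u]; m=(((H[:,0]>=lo)&(H[:,0]<=hi))|((nm=="red")&(H[:,0]<6)))&(H[:,1]>110)&(P[:,2]>.07)&(P[:,2]<.12)&(P[:,0]>.45)&(P[:,0]<.62)&(P[:,1]>-.02)&(P[:,1]<.2)
        if m.sum(): print(c,nm,m.sum(),atz(p,u[m].mean(),v[m].mean(),.096).round(4),P[m].mean(0).round(4))
E
```

```text
t 26.0 tcp [0.5326 0.1447 0.3039] F [0.2 1.  0.6] w 0.0119 jawaz 1.639 q [-0.62  0.19  0.29  1.74 -0.06  1.21  1.32]
top 451
 pts 372 c [0.0158 0.0619] angle 1.916 rms 0.0008
scene 637
 pts 446 c [0.0292 0.0641] angle 1.897 rms 0.0006
scene 0.81 [0.644 0.098 0.176] [-0.948 -0.06   0.312] 471 0.0009 angle -1.253 or 1.888
top 0.9 [0.63  0.052 0.163] [-0.939 -0.081  0.335] 346 0.0009 angle -1.23 or 1.912
top stop_key 0.49 [0.4486 0.2776 0.098 ]
scene start_key 0.57 [0.5218 0.1466 0.098 ]
scene stop_key 0.37 [0.5269 0.0592 0.098 ]
scene green 40 [0.5247 0.1442 0.096 ] [0.5257 0.1435 0.0974]
scene red 48 [0.5311 0.0644 0.096 ] [0.5327 0.0634 0.0984]
```

View pics/t6.png

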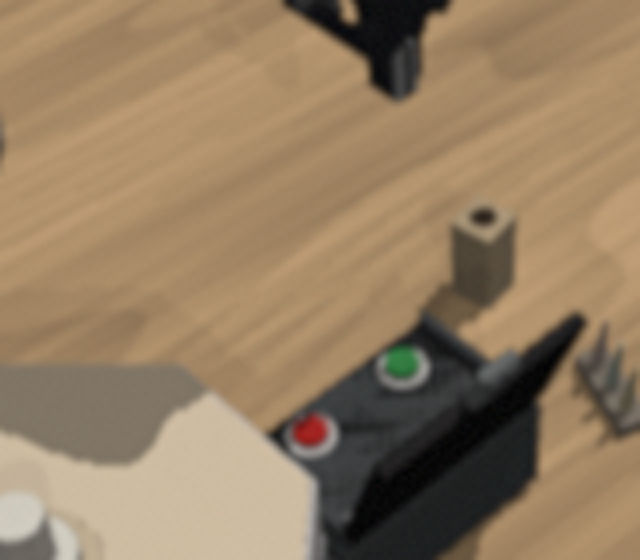

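View pics/k_top.png

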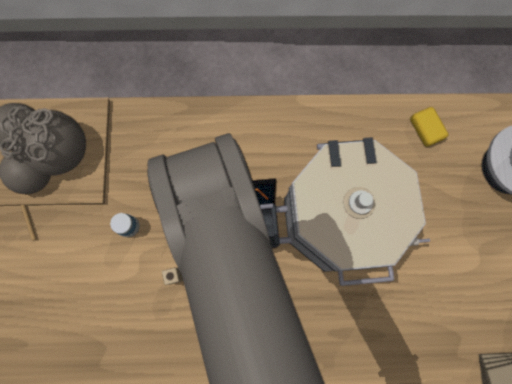

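Request:
play_rows(plan=[[-1,-0.003,-0.001,-0.03,0],[-1,-0.0055,-0.001,-0.07,0],[-1,-0.0055,-0.001,-0.115,0],[-1,-0.0055,-0.001,-0.155,0],[-1,-0.0055,-0.001,-0.19,0],[-1,-0.0055,-0.001,-0.21,0],[-1,-0.0055,-0.001,-0.215,0],[-1,-0.0055,-0.001,-0.215,0]])

```text
clock: 27.4
tcp_pos: [0.5296, 0.1435, 0.0878]
orientation: [-1.258, 1.178, 1.259]
contact_force: [-0.1, -0.7, 0.9]
grip_width: -0.0002
```

```bash
python3 s.py; python3 ang.py t7
```

```text
t 27.4 tcp [0.5296 0.1435 0.0878] F [-0.1 -0.7  0.9] w -0.0002 jawaz 1.638 q [-0.57  0.43  0.24  1.98 -0.15  0.76  1.39]
scene 0.91 [0.643 0.099 0.174] [-0.948 -0.061  0.313] 497 0.0008 angle -1.253 or 1.889
top 0.91 [0.632 0.089 0.175] [-0.936 -0.062  0.347] 883 0.001 angle -1.217 or 1.925
```

View pics/t7.png

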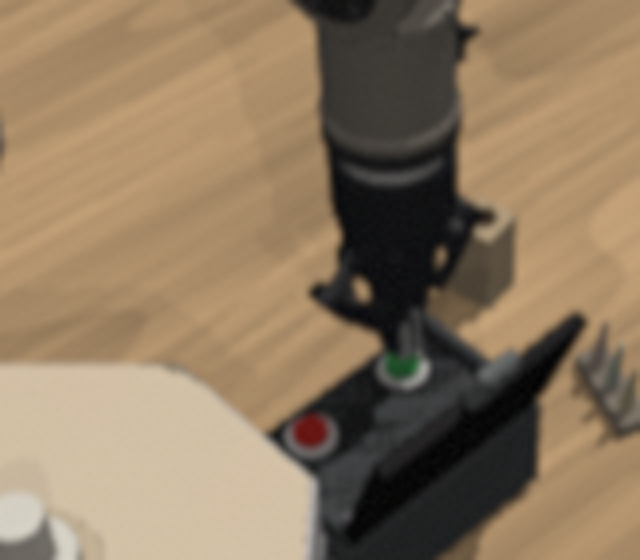

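Request:
play_rows(plan=[[-1,-0.001,0,-0.005,0],[-1,-0.001,0,-0.01,0],[-1,-0.001,0,-0.014,0],[-1,-0.001,0,-0.017,0],[-1,-0.001,0,-0.019,0]])

```text
clock: 28.1
tcp_pos: [0.5285, 0.1437, 0.0689]
orientation: [-1.258, 1.177, 1.259]
contact_force: [-1.9, -0.6, 3.8]
grip_width: -0.0001
```

Request:
play_rows(plan=[[-1,0,0,-0.001,0],[-1,0,0,-0.002,0],[-1,0,0,-0.0025,0],[-1,0,0,-0.0025,0]])

```text
clock: 28.5
tcp_pos: [0.5285, 0.1437, 0.0682]
orientation: [-1.258, 1.177, 1.259]
contact_force: [-7.1, -1.5, 18.8]
grip_width: -0.0002
```

Request:
play_rows(plan=[[-1,0,0,0.01,0],[-1,0,0,0.035,0],[-1,0,0,0.075,0],[-1,0,0,0.12,0],[-1,0,0.01,0.165,0],[-1,-0.01,0.04,0.21,0],[-1,-0.02,0.08,0.235,0],[-1,-0.04,0.12,0.24,0],[-1,-0.06,0.16,0.24,0],[-1,-0.07,0.18,0.24,0]])

```text
clock: 29.5
tcp_pos: [0.456, 0.328, 0.3069]
orientation: [-1.261, 1.173, 1.264]
contact_force: [0.2, -0.2, -0.9]
grip_width: -0.0001
```

Request:
play_rows(plan=[[-1,-0.02,0.035,0,0],[-1,-0.05,0.075,0,0],[-1,-0.08,0.115,0,0],[-1,-0.1,0.145,0,0],[-1,-0.11,0.16,0,0],[-1,-0.11,0.16,0,0]])

```text
clock: 30.1
tcp_pos: [0.3465, 0.4857, 0.3061]
orientation: [-1.261, 1.175, 1.263]
contact_force: [-0.0, 0.3, 0.1]
grip_width: 0.0001
```

```bash
python3 s.py; python3 ang2.py; python3 d.py; python3 a.py | cut -c1-90
python3 - <<'E'
from fit import *
from b_plane import plane
for c in ["top","scene"]:
    p=r.grab_frame(c); save(p,"fin_"+c); P,u,v=cloud(p); d=np.hypot(P[:,0]-.593,P[:,1]+.148)
    for a,b in((0,.012),(.017,.024)):
        q=P[(d>=a)&(d<b)&(P[:,2]<.28)]; k=plane(q); print(c,(a,b),k[0].round(4),k[1].round(3),k[2])
E
```

```text
t 30.1 tcp [0.3465 0.4857 0.3061] F [-0.   0.3  0.1] w 0.0001 jawaz 1.643 q [-1.11  0.27  0.07  1.63 -0.02  1.24  0.61]
top 1501
 pts 1298 c [0.0162 0.0632] angle 1.92 rms 0.0008
scene 643
 pts 455 c [0.0293 0.0642] angle 1.898 rms 0.0006
top [ 0.5955 -0.1498  0.2151] [ 0.     -0.0016  1.    ] 6681 tilt 0.0016 slope x 0.0
scene [ 0.6032 -0.1567  0.2164] [2.0e-04 6.6e-03 1.0e+00] 6631 tilt 0.0066 slope x 0.0002
scene 48.473373265545874 [-0.03614157  0.          0.          0.          0.        ] [ 1
lid_front 0.58 (118.4, 198.0) [ 0.473 -0.151  0.216]
vent_mouth 0.75 (149.8, 230.8) [ 0.605 -0.149  0.234]
vent_mouth 0.17 (215.3, 198.6) [0.534 0.057 0.099]
plug_mid 0.83 (147.0, 229.7) [ 0.605 -0.153  0.242]
screen_hinge 0.91 (250.6, 207.7) [0.619 0.101 0.107]
screen_tab 0.69 (263.1, 179.4) [ 0.501  0.247 -0.001]
start_key 0.43 (239.3, 177.0) [0.512 0.152 0.09 ]
stop_key 0.74 (321.7, 158.6) [0.59  0.39  0.058]
stop_key 0.49 (214.9, 195.6) [0.525 0.062 0.098]
jar_mid 0.86 (324.6, 158.8) [0.595 0.396 0.057]
jar_mid 0.4 (115.6, 198.4) [ 0.469 -0.157  0.215]
post_mid 0.72 (260.1, 153.9) [0.
[... 805 characters left out ...]
 0.075]
cones_mid 0.55 (172.8, 222.1) [0.584 0.292 0.02 ]
{'clock': 31.4, 'joints': array([-1.11025332,  0.26963068,  0.07468338,  1.6285437 , -0.02
        1.24413792,  0.60642612]), 'qvel': array([ 0.00040271,  0.00125487,  0.00012735,  
        0.00098805, -0.00104529]), 'tau': array([-4.04614024e-03, -4.77936280e+01,  1.3641
        1.27947587e-02,  1.42390396e-03,  4.88998137e-05]), 'tcp_pos': array([0.34864283, 
top (0, 0.012) [ 0.5932 -0.1482  0.2619] [ 0.001 -0.011  1.   ] 90
top (0.017, 0.024) [ 0.5894 -0.1427  0.2278] [-0.001  0.002  1.   ] 127
scene (0, 0.012) [ 0.5927 -0.148   0.2633] [-0.018  0.066  0.998] 83
scene (0.017, 0.024) [ 0.6012 -0.1493  0.2296] [0.02  0.029 0.999] 121
```

View pics/fin_scene.png

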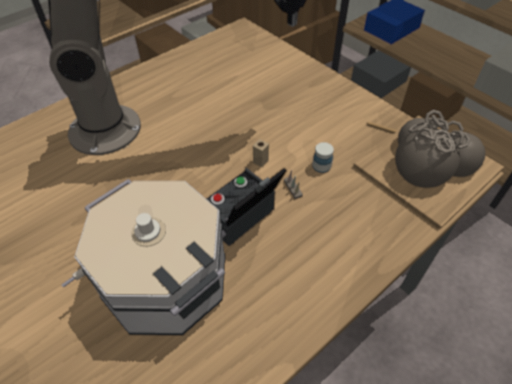

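View pics/fin_top.png

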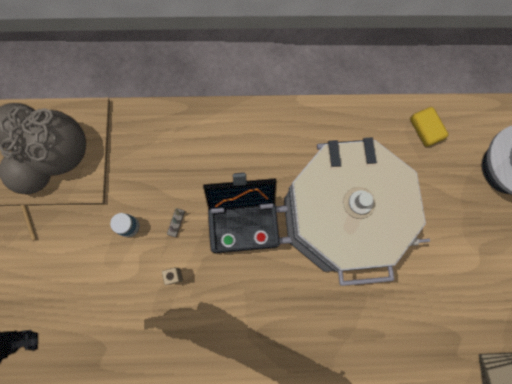

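The final views show the lid shut (z 0.215, tilt about 0) and the plug seated at (145,225) in scene, with its flange top at 0.228. The screen is up at about 1.91 rad and displaying an orange curve. The bystander objects haven't moved and the arm is clear.

```bash
python3 -c "
from bench import r
print(r.hand_in())"
```

```text
the job is handed in; nothing more can be done
None
```

The job is finished and handed in: the lid is shut, the plug is home in the vent, the screen is up, and the start key has been pressed. It took about 32 s of the 72 s allowed, with the steps done in the order you asked.

| Check | Result |
|---|---|
| **Lid** | Pushed until it met firm resistance (about 25 N). In the last pictures it is level, with its top at 0.215–0.216 m. |
| **Plug** | Lowered in and released after light contact. The flange top is at about 0.228 m and the knob top at about 0.262 m, as they should be when it is home. |
| **Screen** | Let go at 1.90–1.92 rad, about 109–110 degrees, and it stayed there. |
| **Start key** | Pressed once to its stop (about 19 N, fingertip at 0.093 m). The screen now shows an orange curve. |
| **Left alone** | The red stop key was not touched. The jar, post and cone pack are where they were. |

Some readings disagreed:
- **Tool height:** the reported height was about 33 mm lower than the cameras showed. My first lid push therefore stopped at about 0.095 rad open. I measured the offset in pictures and corrected every later move for it.
- **Cameras:** the two differ by about 1.4 mm in height and 0.02 rad on the screen angle. The scene camera's few points also suggested a slight plug tilt, which the top camera did not show.

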